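# Snap the reference-block case shut

## Task

The hardness reference blocks are back in their case: close it. Swing the lid down without slamming it, then press on the orange snap cap at the lid's front until it clicks over the steel stud, and keep pressing past the click until the two halves meet edge to edge. Leave the other things on the bench where they are, and finish while still pressing the cap down so that the case is held fully shut.

Things in the scene. Friction and masses are not known exactly. Their poses are not given: they have to be found in the camera images.
- case: Base half of a light grey plastic clamshell case, fixed on the bench: 130 mm from front to hinge, 190 mm long, rim 32 mm above the bench; dark foam with two steel discs inside. Origin: centre of its underside; x points from the front to the hinge side, y along the hinge, z up. From the middle of its front a lug 40 mm wide carries the stud.
- snap_cap: Orange round snap cap, 26 mm across, flat top 20 mm across, fixed to the lid on a tongue at the middle of its front edge. Origin: centre of its top face; z points out of that face (straight up when the lid is shut); x, y as the case's when shut. It lies 147 mm from the hinge axis and, when shut, 54 mm above the bench, 4 mm higher than the lid's outer face. In its underside two spring wires grip the stud.
- stud_top (a point): Top of the steel stud with a round head 14 mm across on the case's front lug, 47 mm above the bench, straight under the cap's place when the lid is shut; axes as the case's.
- hinge_mid (a point): Middle of the lid's hinge axis, 32 mm above the bench at the case's far edge; the axis runs along its y; axes as the case's.
- lid (a joint): Lid angle, rad: 0 = shut, halves edge to edge; 1.6 to 1.95 at the start; stop at 2.0. Hollow shell 4 to 134 mm from the hinge axis, outer face 18 mm outside its rim plane, which holds the axis. The stiff hinge stays where left, moves at 2 N at the cap. The cap meets the stud at 0.1, needs 11 N, then at 0.06 clicks over and is drawn down; a rubber seal holds it 2 mm open at the cap until pressed with 10 N.
- specimen_a: Bystander: dark red resin puck with a steel inset, 30 mm across, 18.5 mm high, loose; origin: centre of its underside.
- specimen_b: Bystander: green resin puck with a copper inset, 30 mm across, 18.5 mm high, loose; origin: centre of its underside.
- loupe: Bystander: silver stand loupe, 36 mm across, 36 mm high, loose; origin: centre of its underside.
Not all that is in view belongs to the job. Several things have the shape of the case; the one meant has the colours described above.

How it is judged:
On the way, in this order (a step that is already met when the one before it is completed fails the run):
1. the lid has been swung down to the stud (value of joint lid below 0.15 rad).
2. the snap cap has been pressed over the stud, past the click, by the fingers on the cap (value of joint lid below 0.035 rad and contact force between the fingers and snap_cap above 1 N), for 0.1 s.
At the end, for the whole second after the job is handed in: The lid stands within 0.008 rad of shut (halves within 1.2 mm at the cap), the fingers press on the orange cap with more than 4 N through the last second, and both specimens and the loupe are within 20 mm of where they stood (value of joint lid below 0.008 rad and contact force between the fingers and snap_cap above 4 N and distance of each of specimen_a, specimen_b, loupe from where it was at the start of the episode below 0.02 m); the arm keeps its last pose, push and grip.
It fails at once if the lid is slammed: it swings shut faster than 2.5 rad/s (about 0.37 m/s at the cap) (velocity of joint lid below -2.5 rad/s and value of joint lid above 0.1 rad).
It fails at once if a specimen or the loupe is shoved more than 20 mm or tipped over (distance of any of specimen_a, specimen_b, loupe from where it was at the start of the episode above 0.02 m or angle between any of specimen_a, specimen_b, loupe's own z axis and vertical above 0.5 rad).
It also fails if it takes over 38 s, if anything falls off the work surface, if the arm or the gripper's body presses on something with over 40 N, if the wrist force passes 120 N, or if a joint passes its speed limit or range.

## Robot

A 7-joint arm with a two-finger parallel gripper is mounted at the origin on the work surface. World frame = base frame: x ahead of the robot, y to its left, z up, the work surface at z = 0. Lengths are in m, angles in rad, forces in N, time in s.
With the tool pointing down it reaches from about 0.425 to 0.925 m from the base axis. Payload 6.8 kg.
Tool frame: the origin (TCP) lies at the very end of the fingers, on their centre line; the grasp point (between the pads) lies grasp_offset behind it (grasp_offset is the distance from the TCP to the grasp point, in m); z points along the fingers, y is the direction in which the jaws open and shut (so a half turn about z gives the same grasp; the last joint's range is limited). The gripper opens to 85 mm and grips with 20 to 120 N. Pads are 22 mm wide; open, the fingers measure 114 mm over their backs; the gripper's body (76 mm by 85 mm) begins 54 mm behind the grasp point. The pads swing forward as they close: fully open they stand 13 mm farther back than shut.
Start: joints at [-1.343, 0.477, 0.022, 1.555, -0.011, 1.109, -0.083], TCP at [0.222, 0.637, 0.231] pointing down, gripper open.
Joint ranges: [-2.96, 2.96], [-0.34, 2.1], [-1.41, 1.46], [0.24, 2.44], [-1.37, 4.51], [0.17, 1.92], [-2.96, 2.96]. Speed limits (rad/s): [2.39, 2.39, 3.14, 3.14, 3.14, 3.14, 3.14].

## Interface

Orientations are given as a unit quaternion [w, x, y, z].
In Python, from station import * gives the robot as it stands.
- The arm moves only by the shell command python3 -m handwheel 'ROWS' [FORCE]. ROWS is JSON, one flat list of numbers, 7 for each row, row after row: the shift along the world's x, y, z in cm, then the turn, a rotation vector about the world's x, y, z in degrees, then the opening, from 0 (shut) to 1 (fully open). In form: [tx, ty, tz, ax, ay, az, fingers, tx, ty, tz, ax, ay, az, fingers, ...]. A call has 1 to 8 rows; each row is the pose to reach, as a shift and turn from the pose measured when the call began; what a row does not reach only later rows make up. A row lasts 1/12 s, in which the tool goes at most 41.7 mm and 7.16 degrees, less where a joint would pass 70% of its speed; a pose out of reach is approached as far as the arm can. A call with a gripper value outside its range is refused whole. The fingers move at their own pace and stop on an object; FORCE is the grip in N (left out, the last holds). Time passes only in rows, so rows that repeat a pose let the fingers close. It gives the time, the measured TCP pose, the force and the opening at its end, in the units of the state.
- get_obs(): the state, without advancing time (a new reading comes with each control period).
- read_camera(name): name is "scene" or "top" or "wrist"; returns the picture (480x640x3 uint8, red, green, blue); there is no depth.
- camera_info(name): a dict with "fx", "fy", "cx", "cy" (pixels), "k1" (the pictures are not rectified: a ray, as slopes to the right and down, at radius r is drawn at 1 + k1 r^2 times it, then the intrinsics apply), "R" (3x3) and "t" (3): a world point X has camera coordinates R X + t; the wrist camera has in their place "mount" (4x4, takes a point from camera to tool coordinates, whose origin is the TCP and whose axes are the flange's). Camera axes: x right, y down, z forward; pixel columns grow to the right and rows downward; lengths in m; the calibration is good to about 2 mm. A picture is of the moment at which its call begins: read the wrist's pose just before it. camera_info takes no time and is no camera call.
- hand_in(): hands the job in, once; it reports no verdict.
The state is a dict: "t": time; "q": joint angles; "joint_vel": joint speeds; "joint_torque": joint torques, N m; "eef_pos": TCP position; "tool_rot": TCP orientation; "contact_force": force on the tool from outside, world axes, zero at the start; "torque": the same for the moment, N m; "gripper_width": opening from 0.0 (shut) to 1.0 (fully open).
Only numpy, scipy, OpenCV 4.12 (cv2) and the standard library are available. Lean on these libraries where they do the work, as an engineer would, in place of code of your own. Each camera call takes 0.05 s, during which the arm holds its last target. There are 200 camera calls.

## Working session

There is one attempt and no reset: what is moved stays moved. The work goes in short steps, Python scripts to look and compute and a shell command to move; the robot and the scene stay as the last step left them, time stands still between calls to the robot, and variables do not carry over. Pictures are saved under pics/ and viewed, on a budget of 10 in all, crops included, one or two more only if the job needs it, and the job is handed in when it is done.

```bash
mkdir -p pics
python3 - <<'E'
from station import *
import cv2
o=get_obs();print({k:(np.round(v,3).tolist() if hasattr(v,'__len__') else v) for k,v in o.items()} if 'np' in globals() else o)
for n in("scene","top"):
    im=read_camera(n);cv2.imwrite(f"pics/{n}0.png",im[:,:,::-1]);print(n,camera_info(n))
print(camera_info("wrist"))
E
```

```text
{'t': 0.0, 'q': array([-1.34308218,  0.47779869,  0.02231928,  1.55644717, -0.01147504,
        1.10932483, -0.08311801]), 'joint_vel': array([ 2.80696166e-04, -1.57225955e-03, -8.44816773e-05, -3.44993129e-04,
       -9.12359680e-04, -1.14696771e-04, -2.81214395e-04]), 'joint_torque': array([ 1.97410518e-04, -5.96449149e+01,  1.60830639e+00, -2.81192887e+01,
        1.25406525e-02,  9.59708792e-03,  2.58707274e-05]), 'eef_pos': array([0.2222503 , 0.63672755, 0.2303281 ]), 'tool_rot': array([-7.97724594e-05,  1.67102914e-01,  9.85939025e-01, -9.21562496e-04]), 'contact_force': array([-0.87085926, -0.58056505,  0.59462343]), 'torque': array([-0.02143696,  0.02347731, -0.02542849]), 'gripper_width': 0.9965212401650784}
scene {'fx': 582.2662804529052, 'fy': 582.2662804529052, 'cx': 324.91844539948227, 'cy': 242.24533343961934, 'k1': -0.06354008804314489, 'R': array([[-0.17356902,  0.98480101,  0.00638545],
       [ 0.80105061,  0.1449492 , -0.58078192],
       [-0.57288019, -0.09569068, -0.81403414]]), 't': array([ 0.11310178, -0.39721491,  1.24672406])}
top {'fx': 618.4675036999023, 'fy': 618.4675036999023, 'cx': 314.5537417256971, 'cy': 245.47768035442678, 'k1': 0.029329421440479397, 'R': array([[-0.00616795, -0.99984055, -0.01675813],
       [-0.99043676,  0.00841808, -0.13771044],
       [ 0.13782955,  0.01574848, -0.99033075]]), 't': array([-0.00513103,  0.53409052,  1.1443095 ])}
{'fx': 369.4409899263632, 'fy': 369.4409899263632, 'cx': 317.8012845090985, 'cy': 240.43917724545778, 'k1': -0.027252993801976478, 'mount': array([[ 1.46871063e-03, -9.55481806e-01, -2.95046371e-01,
         7.47579345e-02],
       [ 9.99998455e-01,  1.68834308e-03, -4.89661124e-04,
        -6.48625811e-04],
       [ 9.66001792e-04, -2.95045196e-01,  9.55482810e-01,
        -1.42284385e-01],
       [ 0.00000000e+00,  0.00000000e+00,  0.00000000e+00,
         1.00000000e+00]])}
```

View pics/scene0.png

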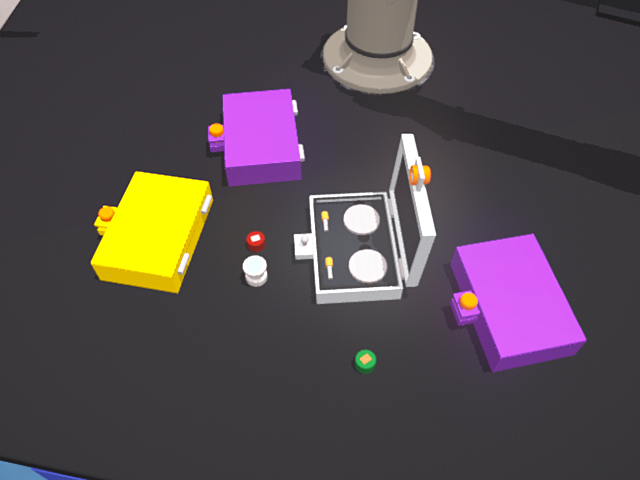

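View pics/top0.png

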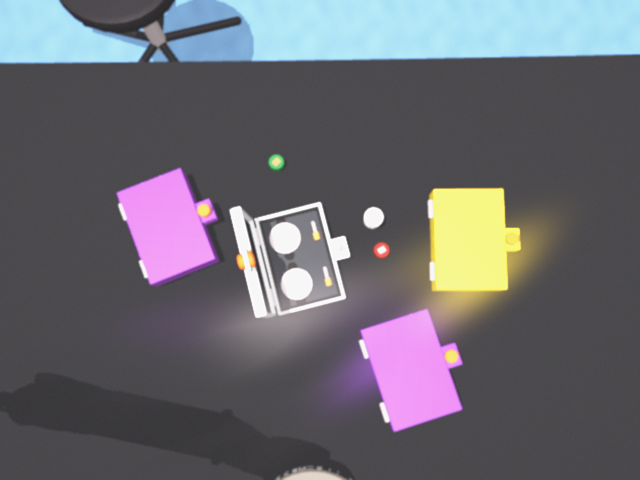

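Scene shows the grey case open, with its stud at about (304,242), its cap at (421,174), and the green puck, red puck and loupe at (366,361), (256,240) and (255,270). In the top view the stud is at about (341,247), the cap at (246,261), and the lid is on the +y side.

```bash
cat > h.py <<'E'
from station import *
import numpy as np, cv2
from scipy.spatial.transform import Rotation as Ro
def cam(n,o=None):
    c=camera_info(n);K=np.array([[c['fx'],0,c['cx']],[0,c['fy'],c['cy']],[0,0,1]]);D=np.array([c['k1'],0,0,0,0.])
    if n=='wrist':
        o=o or get_obs();q=o['tool_rot'];T=np.eye(4);T[:3,:3]=Ro.from_quat([q[1],q[2],q[3],q[0]]).as_matrix();T[:3,3]=o['eef_pos']
        W=np.linalg.inv(T@c['mount']);return K,D,W[:3,:3],W[:3,3]
    return K,D,np.array(c['R']),np.array(c['t'])
def ray(C,uv):
    K,D,R,t=C;p=cv2.undistortPoints(np.array([[uv]],float),K,D)[0,0]
    d=R.T@np.array([p[0],p[1],1]);return -R.T@t,d/np.linalg.norm(d)
def onz(C,uv,z):
    o,d=ray(C,uv);return o+d*(z-o[2])/d[2]
def cross(A,ua,B,ub):
    o1,d1=ray(A,ua);o2,d2=ray(B,ub)
    s=np.linalg.lstsq(np.c_[d1,-d2],o2-o1,rcond=None)[0];a=o1+d1*s[0];b=o2+d2*s[1]
    return (a+b)/2,np.linalg.norm(a-b)
def proj(C,X):
    K,D,R,t=C;return cv2.projectPoints(np.array([X],float),cv2.Rodrigues(R)[0],t,K,D)[0][0,0]
E
python3 - <<'E'
from h import *
np.set_printoptions(precision=4,suppress=True)
S,T=cam('scene'),cam('top')
s=cv2.imread('pics/scene0.png');t=cv2.imread('pics/top0.png')
def cen(im,box):
    x0,y0,x1,y1=box;h=cv2.cvtColor(im[y0:y1,x0:x1],cv2.COLOR_BGR2HSV)
    m=cv2.inRange(h,(5,150,90),(24,255,255));M=cv2.moments(m,True);b=cv2.boundingRect(m);print(b,M['m00']);return M['m10']/M['m00']+x0,M['m01']/M['m00']+y0
a=cen(s,(400,150,445,200));b=cen(t,(225,245,265,280));print('cap',a,b,cross(S,a,T,b))
print('stud',cross(S,(304.5,240),T,(341,247)),onz(S,(304.5,240),.047),onz(T,(341,247),.047))
print('front corners top',onz(T,(322,204),.032),onz(T,(345,298),.032))
for n,p,q,z in(('red',(256,238),(382,250),.0185),('green',(366,358),(276,162),.0185),('loupe',(255,265),(374,217),.036)):print(n,onz(S,p,z),onz(T,q,z))
cr=np.hstack([cv2.resize(s[125:310,285:445],(400,462),interpolation=2),cv2.resize(t[195:325,220:360],(400,371),interpolation=2)[:371] if 0 else cv2.resize(t[190:330,220:360],(400,462))])
cr=cr[:,:800];cr=cv2.copyMakeBorder(cr,0,0,0,0,0);cv2.imwrite('pics/crop.png',cr)
E
```

```text
(9, 15, 22, 20) 231.0
(11, 7, 20, 18) 108.0
cap (419.87012987012986, 174.22510822510822) (245.55555555555554, 260.50925925925924) (array([0.4896, 0.1044, 0.1806]), np.float64(0.00039740918173512585))
stud (array([ 0.53  , -0.0569,  0.0391]), np.float64(0.005077071950438064)) [ 0.5352 -0.0531  0.047 ] [ 0.5293 -0.0592  0.047 ]
front corners top [ 0.6156 -0.0239  0.032 ] [ 0.4338 -0.066   0.032 ]
red [ 0.5253 -0.1359  0.0185] [ 0.5267 -0.1391  0.0185]
green [0.7019 0.0679 0.0185] [0.7039 0.0665 0.0185]
loupe [ 0.5874 -0.1205  0.036 ] [ 0.5884 -0.1235  0.036 ]
```

View pics/crop.png

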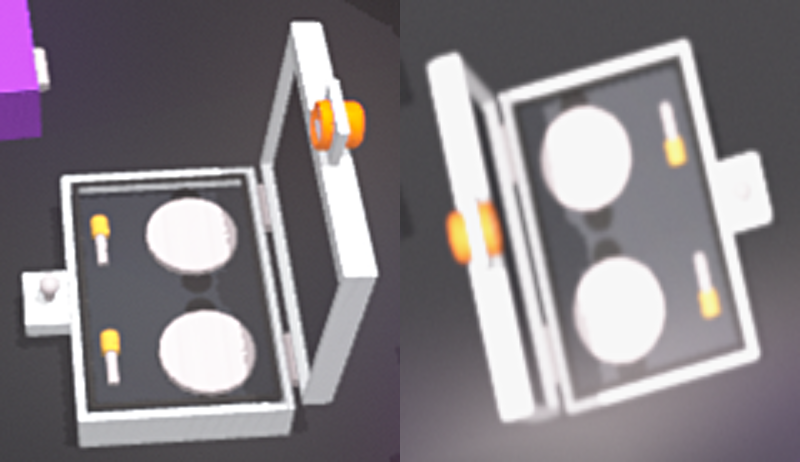

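```bash
cat >> h.py <<'E'
np.set_printoptions(precision=4,suppress=True)
E
python3 - <<'E'
from h import *
S,T=cam('scene'),cam('top')
c=[onz(T,p,.032) for p in((320.5,202.7),(345.3,298.5),(279.5,314),(255,218.8))]
# scene crop: x 285+.4*px , y 125+.4*py
s=[onz(S,(285+.4*a,125+.4*b),.032) for a,b in((80,413),(63,176))]
print('top corners',*c,'sides',[np.linalg.norm(c[i]-c[(i+1)%4]) for i in range(4)])
print('scene front corners',*s,np.linalg.norm(s[0]-s[1]))
e=c[0]-c[1]+c[3]-c[2]; e+=2*(s[0]-s[1]); e/=np.linalg.norm(e);x=np.array([-e[1],e[0],0]);print('case x',x)
stT=onz(T,(340,247.6),.047);stS=onz(S,(304.6,239.8),.047);st=(stT+stS)/2;print('stud',stT,stS)
fm=(c[0]+c[1])/2;fs=(s[0]+s[1])/2;print('front mid',fm,fs,'from it stud',fm-x*.017,fs-x*.017)
h=st+.147*x;h[2]=.032;print('hinge',h,'from front',(fm+fs)/2+.13*x)
cap=cross(S,(419.9,174.2),T,(245.6,260.5))[0];d=cap-h;dd=-d@x
print('cap rel: fwd',dd,'side',d@e,'h',d[2],'angle',np.arctan2(d[2],dd)-np.arctan2(.014,.147))
E
python3 -m handwheel '[4,-8,1,-7,-2,0,0, 8,-16,1,-14,-3,0,0, 12,-24,1,-20,-5,0,0, 16,-30,1,-27,-6,0,0, 20,-36,1,-34,-8,0,0, 22,-38,1,-40,-9,0,0, 23,-39,1,-44,-10,0,0, 23,-39,1,-44,-10,0,0]' 60
```

```text
top corners [ 0.6182 -0.021   0.032 ] [ 0.4329 -0.0666  0.032 ] [0.4046 0.0581 0.032 ] [0.5877 0.1058 0.032 ] sides [np.float64(0.19087273007962147), np.float64(0.1278266255997805), np.float64(0.18929415792321252), np.float64(0.13039679904054027)]
scene front corners [ 0.6122 -0.0192  0.032 ] [ 0.4323 -0.064   0.032 ] 0.18544521335817593
case x [-0.2435  0.9699  0.    ]
stud [ 0.5282 -0.0573  0.047 ] [ 0.5348 -0.053   0.047 ]
front mid [ 0.5256 -0.0438  0.032 ] [ 0.5222 -0.0416  0.032 ] from it stud [ 0.5297 -0.0603  0.032 ] [ 0.5264 -0.0581  0.032 ]
hinge [0.4957 0.0874 0.032 ] from front [0.4922 0.0834 0.032 ]
cap rel: fwd -0.017949914496260638 side -0.0017276089885415124 h 0.14869423411879193 angle 1.5959802593606336
t: 0.77
eef_pos: [0.3855, 0.3482, 0.2367]
tool_rot: [0.146, 0.151, 0.909, -0.359]
contact_force: [1.0, 0.6, 1.2]
gripper_width: -0.002
```

```bash
python3 -m handwheel '[2,-4,-1,0,0,0,0, 4,-8,-2,0,0,0,0, 6,-12,-3,0,0,0,0, 8,-15.5,-4.5,0,0,0,0, 9.1,-18,-5.2,0,0,0,0, 9.1,-18,-5.2,0,0,0,0, 9.1,-18,-5.2,0,0,0,0]'
python3 - <<'E'
from h import *
im=read_camera('scene');cv2.imwrite('pics/s1.png',cv2.resize(im[90:310,260:560,::-1],None,fx=2.6,fy=2.6))
print(get_obs()['contact_force'])
E
```

```text
t: 1.35
eef_pos: [0.4764, 0.1648, 0.1845]
tool_rot: [0.145, 0.153, 0.909, -0.36]
contact_force: [-0.3, 0.9, 0.3]
gripper_width: 0.004
[-0.0023  0.3785 -0.1565]
```

View pics/s1.png

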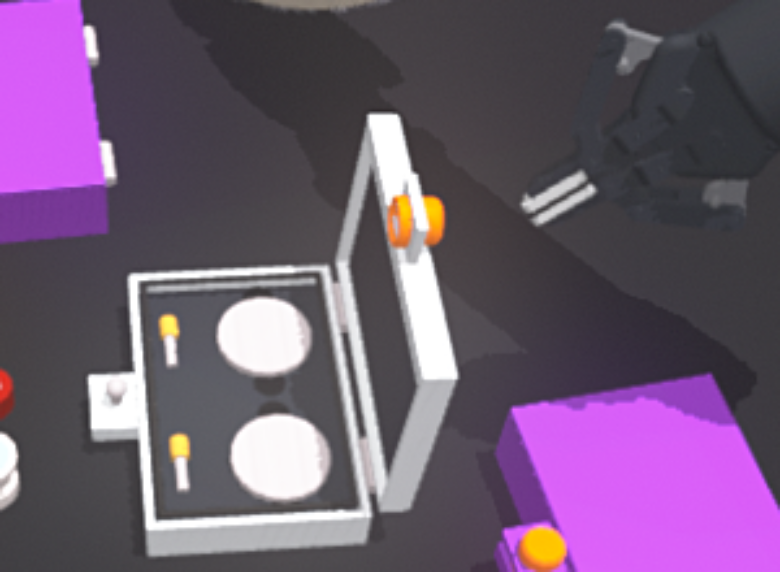

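The fingertips at (530,205) point at the cap at (432,220) with free space between. Next I work out the arc waypoints.

```bash
cat >> h.py <<'E'
X=np.array([-.2435,.9699,0]);H=np.array([.494,.0852,.032])
def P(th):
    return H-X*(.147*np.cos(th)-.022*np.sin(th))+np.array([0,0,.147*np.sin(th)+.022*np.cos(th)])
def way(ths):
    p=get_obs()['eef_pos']
    for a in ths: print(round(a,2),np.round((P(a)-p)*100,1))
E
python3 -c "
from h import *
way(np.arange(1.65,.65,-.1))"
```

```text
1.65 [ 1.  -5.  -0.8]
1.55 [ 1.3 -6.4 -0.5]
1.45 [ 1.7 -7.8 -0.4]
1.35 [ 2.  -9.3 -0.4]
1.25 [  2.4 -10.7  -0.6]
1.15 [  2.7 -12.1  -0.9]
1.05 [  3.1 -13.5  -1.4]
0.95 [  3.4 -14.8  -2. ]
0.85 [  3.7 -16.   -2.8]
0.75 [  4.  -17.2  -3.6]
```

```bash
python3 -m handwheel '[0.4,-2,-0.3,0,0,0,0, 0.8,-3.5,-0.6,0,0,0,0, 1,-4.5,-0.7,0,0,0,0, 1.1,-5.2,-0.6,0,0,0,0, 1.3,-6.0,-0.5,0,0,0,0, 1.4,-6.6,-0.5,0,0,0,0, 1.6,-7.2,-0.4,0,0,0,0, 1.7,-7.8,-0.4,0,0,0,0]'; python3 -m handwheel '[0.1,-0.7,0,0,0,0,0, 0.3,-1.4,0,0,0,0,0, 0.5,-2.1,-0.1,0,0,0,0, 0.7,-2.8,-0.2,0,0,0,0]';python3 - <<'E'
from h import *
im=read_camera('scene');cv2.imwrite('pics/s2.png',cv2.resize(im[90:310,260:560,::-1],None,fx=2.6,fy=2.6))
print(get_obs()['contact_force']);way([1.25,1.15,1.05,.95,.85,.75])
E
```

```text
t: 2.07
eef_pos: [0.4936, 0.0896, 0.1806]
tool_rot: [0.146, 0.151, 0.909, -0.359]
contact_force: [0.3, 1.1, -0.1]
gripper_width: 0.001
t: 2.4
eef_pos: [0.5005, 0.0607, 0.1785]
tool_rot: [0.146, 0.152, 0.909, -0.359]
contact_force: [-0.5, 1.9, -0.9]
gripper_width: -0.001
[ 0.0307  0.314  -0.258 ]
1.25 [-0.   0.2 -0. ]
1.15 [ 0.3 -1.2 -0.4]
1.05 [ 0.7 -2.6 -0.8]
0.95 [ 1.  -3.9 -1.4]
0.85 [ 1.3 -5.2 -2.2]
0.75 [ 1.6 -6.3 -3. ]
```

View pics/s2.png

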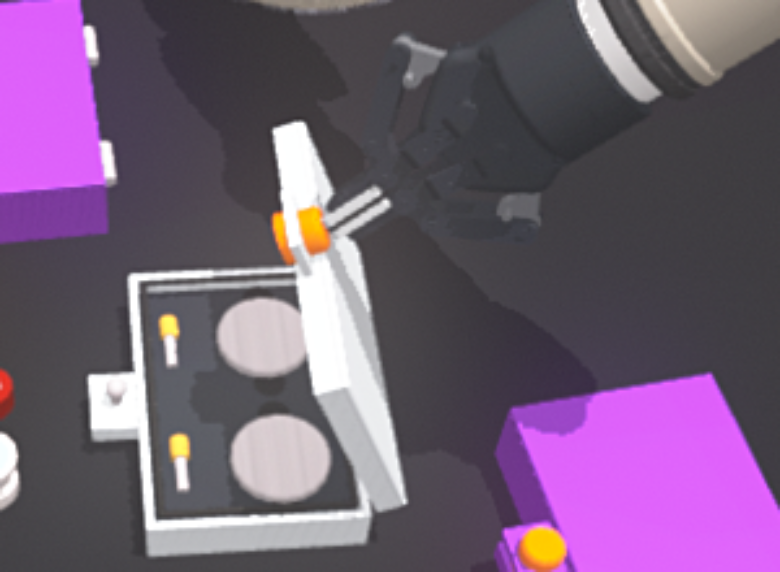

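The fingertips at (328,225) sit on the cap, and the lid has swung to roughly 1.2 rad. I keep following the arc.

```bash
python3 -m handwheel '[0.2,-0.6,-0.2,0,0,0,0, 0.3,-1.2,-0.4,0,0,0,0, 0.5,-1.9,-0.6,0,0,0,0, 0.7,-2.6,-0.8,0,0,0,0, 0.8,-3.2,-1.1,0,0,0,0, 1,-3.9,-1.4,0,0,0,0, 1.1,-4.5,-1.8,0,0,0,0, 1.3,-5.2,-2.2,0,0,0,0]';python3 - <<'E'
from h import *
print(get_obs()['contact_force']);way(np.arange(.85,0.05,-.1))
E
```

```text
t: 3.12
eef_pos: [0.5137, 0.0062, 0.1563]
tool_rot: [0.146, 0.152, 0.909, -0.359]
contact_force: [1.1, 1.3, -0.7]
gripper_width: 0.001
[ 1.0936  1.3321 -0.6991]
0.85 [-0.   0.1  0.1]
0.75 [ 0.3 -1.1 -0.8]
0.65 [ 0.6 -2.2 -1.8]
0.55 [ 0.8 -3.1 -2.9]
0.45 [ 1.  -4.  -4.1]
0.35 [ 1.2 -4.8 -5.3]
0.25 [ 1.4 -5.4 -6.7]
0.15 [ 1.5 -5.9 -8.1]
```

```bash
python3 -m handwheel '[0.2,-0.6,-0.4,3,0.7,0,0, 0.3,-1.1,-0.8,6,1.5,0,0, 0.5,-1.7,-1.3,9,2.2,0,0, 0.6,-2.2,-1.8,12,3,0,0, 0.7,-2.7,-2.4,15,3.7,0,0, 0.8,-3.1,-2.9,18,4.5,0,0, 0.9,-3.6,-3.5,21,5.2,0,0, 1,-4,-4.1,24,6,0,0]';python3 - <<'E'
from h import *
im=read_camera('scene');cv2.imwrite('pics/s3.png',cv2.resize(im[90:310,260:560,::-1],None,fx=2.6,fy=2.6))
print(get_obs()['contact_force']);way(np.arange(.45,0.05,-.1));way([.1,.06,0])
E
```

```text
t: 3.78
eef_pos: [0.5237, -0.0346, 0.1149]
tool_rot: [0.063, 0.161, 0.97, -0.169]
contact_force: [-0.9, 1.1, -0.8]
gripper_width: 0.001
[ 0.6562 -2.8154  0.9577]
0.45 [0.  0.4 0.1]
0.35 [ 0.2 -0.3 -1.2]
0.25 [ 0.4 -1.  -2.5]
0.15 [ 0.5 -1.5 -3.9]
0.1 [ 0.6 -1.6 -4.6]
0.06 [ 0.6 -1.8 -5.2]
0 [ 0.6 -1.9 -6.1]
```

View pics/s3.png

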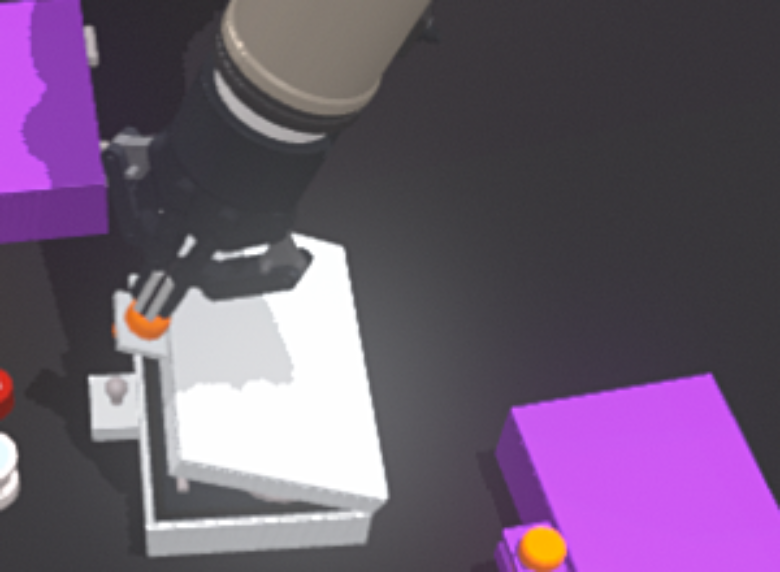

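The fingertips rest on the cap at about (148,312), and the lid is around 0.4 rad. I continue down to just above the stud.

```bash
python3 -m handwheel '[0.1,0,-0.6,3,0.7,0,0, 0.2,-0.3,-1.2,6,1.5,0,0, 0.3,-0.6,-1.8,9,2.2,0,0, 0.4,-0.9,-2.4,12,3,0,0, 0.5,-1.1,-2.9,14,3.5,0,0, 0.5,-1.3,-3.4,16,4,0,0, 0.6,-1.5,-3.8,18,4.5,0,0, 0.6,-1.5,-4.1,19,4.7,0,0]';python3 - <<'E'
from h import *
im=read_camera('scene');cv2.imwrite('pics/s4.png',cv2.resize(im[150:310,270:430,::-1],None,fx=3.5,fy=3.5))
print(get_obs()['contact_force']);way([.15,.1,.06,0])
E
```

```text
t: 4.5
eef_pos: [0.529, -0.0547, 0.0733]
tool_rot: [-0.006, 0.165, 0.986, -0.013]
contact_force: [-0.0, 0.2, 1.1]
gripper_width: 0.002
[ 1.0111 -0.4857 -0.0471]
0.15 [-0.   0.2  0.3]
0.1 [ 0.   0.  -0.4]
0.06 [ 0.1 -0.1 -1. ]
0 [ 0.1 -0.2 -1.9]
```

View pics/s4.png

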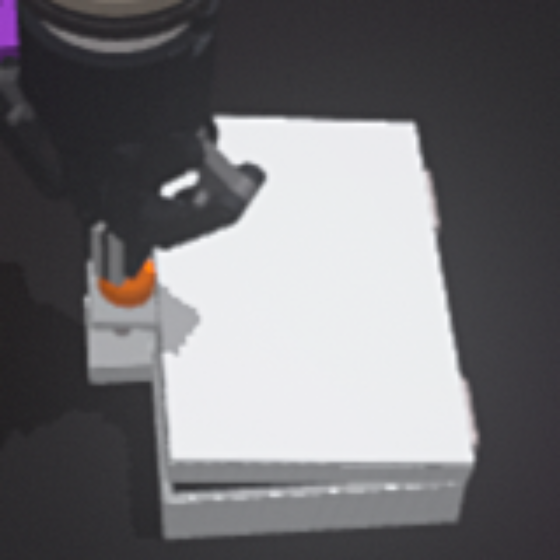

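The fingertips are within the cap's face (cap about x 98–155, tips near (122,280) in the crop), the tool is upright and the lid is about 0.13 rad. I press down in small steps.

```bash
python3 -m handwheel '[0,0,-0.1,0,0,0,0, 0.1,0,-0.3,0,0,0,0, 0.1,0,-0.45,0,0,0,0, 0.1,0,-0.6,0,0,0,0, 0.1,0,-0.75,0,0,0,0, 0.1,0,-0.9,0,0,0,0]'; python3 -m handwheel '[0,0,-0.1,0,0,0,0, 0,0,-0.2,0,0,0,0, 0,0,-0.3,0,0,0,0, 0,0,-0.4,0,0,0,0]'; python3 -m handwheel '[0,0,-0.1,0,0,0,0, 0,0,-0.2,0,0,0,0, 0,0,-0.3,0,0,0,0, 0,0,-0.3,0,0,0,0]'
```

```text
t: 5.05
eef_pos: [0.5299, -0.0552, 0.0647]
tool_rot: [-0.006, 0.165, 0.986, -0.014]
contact_force: [-2.2, -3.2, 11.4]
gripper_width: -0.002
t: 5.38
eef_pos: [0.5301, -0.0549, 0.0608]
tool_rot: [-0.005, 0.165, 0.986, -0.014]
contact_force: [-0.0, -1.7, 0.4]
gripper_width: -0.005
t: 5.72
eef_pos: [0.5299, -0.0546, 0.0574]
tool_rot: [-0.006, 0.165, 0.986, -0.014]
contact_force: [-0.1, 0.2, 0.5]
gripper_width: 0.004
```

It took 11.4 N at the stud, then clicked: the force fell away as the cap was drawn down. I press on to the seal.

```bash
python3 -m handwheel '[0,0,-0.1,0,0,0,0, 0,0,-0.2,0,0,0,0, 0,0,-0.2,0,0,0,0]'; python3 -m handwheel '[0,0,-0.1,0,0,0,0, 0,0,-0.2,0,0,0,0, 0,0,-0.2,0,0,0,0]'; python3 -m handwheel '[0,0,-0.1,0,0,0,0, 0,0,-0.1,0,0,0,0]'
```

```text
t: 5.97
eef_pos: [0.53, -0.0547, 0.0555]
tool_rot: [-0.006, 0.165, 0.986, -0.014]
contact_force: [-1.5, -0.6, 4.8]
gripper_width: -0.0
t: 6.22
eef_pos: [0.5301, -0.0549, 0.054]
tool_rot: [-0.006, 0.165, 0.986, -0.014]
contact_force: [-1.9, 0.1, 7.5]
gripper_width: 0.001
t: 6.38
eef_pos: [0.5301, -0.0549, 0.0538]
tool_rot: [-0.006, 0.165, 0.986, -0.014]
contact_force: [-3.0, 0.1, 11.3]
gripper_width: -0.0
```

```bash
python3 -m handwheel '[0,0,-0.2,0,0,0,0, 0,0,-0.3,0,0,0,0, 0,0,-0.3,0,0,0,0, 0,0,-0.3,0,0,0,0]'
```

```text
t: 6.72
eef_pos: [0.5303, -0.0549, 0.0533]
tool_rot: [-0.005, 0.166, 0.986, -0.013]
contact_force: [-7.9, 1.4, 29.3]
gripper_width: -0.001
```

Run:
```python
from h import *
for i in range(12): im=read_camera('scene')
t=read_camera('top');o=get_obs();print(o['t'],o['eef_pos'],o['contact_force'])
a=cv2.resize(im[150:390,220:460,::-1],(400,400));b=cv2.resize(t[130:330,220:420,::-1],(400,400))
cv2.imwrite('pics/s5.png',np.hstack([a,b]))
```

```text
7.3667 [ 0.5303 -0.0549  0.0533] [-8.3295  1.218  29.9018]
```

View pics/s5.png

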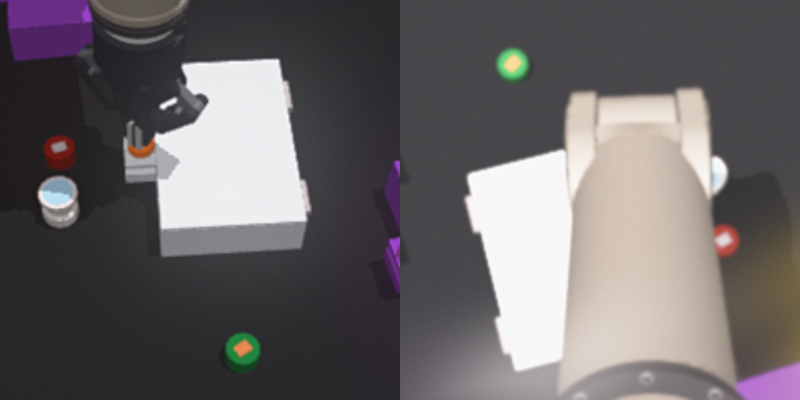

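The case is shut with no visible gap. The fingers are on the orange cap at (140,143) in the left crop, and the pucks and loupe have not moved. The force holds at 30 N, so I hand in.

```bash
python3 -c "
from station import *
print(hand_in())"
```

```text
the job is handed in; nothing more can be done
None
```

The grey case is closed and I handed the job in with the fingers still pressing the orange cap; no verdict came back.

- **Swing and click:** I swung the lid down at the cap in about 2.5 s, well under the slam limit. The cap met the stud at about 11 N, then clicked over as the force fell away.
- **Final press:** I kept pressing until the fingers came up against a firm stop. The last reading was a TCP height of 53.3 mm, against 54 mm expected when shut and a calibration good to about 2 mm. The downward force was steady at about 30 N over 0.65 s, with about 8 N sideways and no slipping.
- **Last pictures:** They show the lid flush with the base and the specimens and loupe where they started. I judged both by eye; I did not measure the lid angle or the distances again.
- **Disagreement:** The two cameras placed the stud 6–8 mm apart, so I used a middle value. The press worked on the first try.

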